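Count three snack cartons into the lunch caddy

ROBOT

A 6-joint arm with a two-finger parallel gripper is mounted at the origin on the work surface. World frame = base frame: x ahead of the robot, y to its left, z up, the work surface at z = 0. Lengths are in m, angles in rad, forces in N, time in s.
With the tool pointing down it reaches from about 0.375 to 0.975 m from the base axis. Payload 3.8 kg.
Tool frame: the origin (TCP) lies at the very end of the fingers, on their centre line; the grasp point (between the pads) lies 19 mm behind it; z points along the fingers, y is the direction in which the jaws open and shut (so a half turn about z gives the same grasp; the last joint's range is limited). The gripper opens to 85 mm and grips with 20 to 120 N. Pads are 22 mm wide; open, the fingers measure 114 mm over their backs; the gripper's body (76 mm by 85 mm) begins 54 mm behind the grasp point. The pads swing forward as they close: fully open they stand 13 mm farther back than shut.
Start: joints at [1.249, 0.264, 1.604, -0, 1.274, -0.037], TCP at [0.19, 0.648, 0.231] pointing down, gripper open.
Joint ranges: [-2.63, 2.63], [-0.94, 2.18], [0.31, 2.57], [-1.31, 4.45], [0, 2.66], [-2.55, 2.55]. Speed limits (rad/s): [2.57, 2.57, 3.14, 3.14, 3.14, 3.14].

INTERFACE

Orientations are given as a rotation vector (axis times angle).
In Python, from workcell import status, read_camera, camera_info, order gives the robot as it stands.
- The arm moves only by the tool move_arm, never from a script. Its argument "deltas" is a list of rows, each a list of 3 entries, a list of its own where there are three numbers: the turn, a rotation vector about the world's x, y, z as a fraction of full scale, then the shift along the world's x, y, z as a fraction of full scale, then the closure, from -1 (fully open) to 1 (shut), so that 0 is half open. A call has 1 to 20 rows; each row is the pose to reach, as a shift and turn from the pose commanded when the call began; what a row does not reach only later rows make up. Full scale, the value 1, is 0.1 m for a shift and pi/2 rad for a turn. A row lasts 1/8 s, in which the tool goes at most 62.5 mm and 10.7 degrees, less where a joint would pass 70% of its speed; a pose out of reach is approached as far as the arm can. A call with a number of a shift or a turn outside -1 to 1 is refused whole. A call with a gripper value outside its range is refused whole. The fingers move at their own pace and stop on an object; "grip_force" is the grip in N (left out, the last holds). Time passes only in rows, so rows that repeat a pose let the fingers close. It gives the time, the measured TCP pose, the force and the opening at its end, in the units of the state.
- status.read_state(): the state, without advancing time (a new reading comes with each control period).
- read_camera(name): name is "side" or "top"; returns (picture, depth): 400x640x3 uint8, red, green, blue; 400x640 float32, m along the optical axis (not along the pixel's ray), 0 where there is no reading.
- camera_info(name): a dict with "K" (3x3 intrinsics, pixels), "D" ([k1, k2, p1, p2, k3] as OpenCV has them; the pictures are not rectified), "R" (3x3) and "t" (3): a world point X has camera coordinates R X + t. Camera axes: x right, y down, z forward; pixel columns grow to the right and rows downward; lengths in m; the calibration is good to about 2 mm. A picture is of the moment at which its call begins. camera_info takes no time and is no camera call.
- order.finish_job(): hands the job in, once; it reports no verdict.
The state is a dict: "time": time; "q": joint angles; "joint_vel": joint speeds; "joint_torque": joint torques, N m; "tool_pos": TCP position; "tcp_rot": TCP orientation; "wrist_force": force on the tool from outside, world axes, zero at the start; "torque": the same for the moment, N m; "width": opening from 0.0 (shut) to 1.0 (fully open).
Only numpy, scipy, OpenCV 4.12 (cv2) and the standard library are available. Lean on these libraries where they do the work, as an engineer would, in place of code of your own. Each camera call takes 0.05 s, during which the arm holds its last target. There are 200 camera calls.

TASK

Pack the lunch caddy: take exactly three of the four green cartons out of the leaning rack and stand them upright on the caddy's floor, setting each down without dropping it, then shut the lid fully and let go of everything. Leave the fourth green carton and the purple one in the rack, and do not disturb the mug, the jar and the tin.

Things in the scene. Friction and masses are not known exactly. Their poses are not given: they have to be found in the camera images.
- green_1: Light green, dark green band: a snack carton, rigid box 46 x 26 x 84 mm (own x, y, z), about 60 g. Origin: centre of its underside; own z runs up through the carton to its top face at 84 mm. Stands in a rack bay, its top leaning 25 degrees from upright towards the rack's front (+x of the rack); own y along the rack. Lifts out along its own z.
- green_2: Light green, dark green band: a snack carton, rigid box 46 x 26 x 84 mm (own x, y, z), about 60 g. Origin: centre of its underside; own z runs up through the carton to its top face at 84 mm. Stands in a rack bay, its top leaning 25 degrees from upright towards the rack's front (+x of the rack); own y along the rack. Lifts out along its own z.
- green_3: Light green, dark green band: a snack carton, rigid box 46 x 26 x 84 mm (own x, y, z), about 60 g. Origin: centre of its underside; own z runs up through the carton to its top face at 84 mm. Stands in a rack bay, its top leaning 25 degrees from upright towards the rack's front (+x of the rack); own y along the rack. Lifts out along its own z.
- green_4: Light green, dark green band: a snack carton, rigid box 46 x 26 x 84 mm (own x, y, z), about 60 g. Origin: centre of its underside; own z runs up through the carton to its top face at 84 mm. Stands in a rack bay, its top leaning 25 degrees from upright towards the rack's front (+x of the rack); own y along the rack. Lifts out along its own z.
- purple: Purple, gold band: the only purple snack carton, rigid box 46 x 26 x 84 mm (own x, y, z), about 60 g. Origin: centre of its underside; own z runs up through the carton to its top face at 84 mm. Stands in a rack bay, its top leaning 25 degrees from upright towards the rack's front (+x of the rack); own y along the rack. Lifts out along its own z.
- rack: Fixed steel-wire rack, 304 mm long along own y: five bays at y = -120, -60, 0, 60, 120 mm, one carton each, in any order, 34 mm apart. Origin on the counter under its middle, z up. Its front (+x) faces away from the robot; the floor's normal leans 25 degrees to the front. Front and back wires hold the cartons up to 40 mm from their undersides, side wires up to 18 mm; free above.
- rack_floor (a point): Point at the centre of the rack floor's upper face, 50 mm above the counter; axes as rack (z vertical).
- caddy: Fixed blue open-topped lunch caddy, outside 80 x 250 x 105 mm (own x, y, z), walls and floor 5 mm (inside 70 x 240 mm, 100 mm deep): room for a row of cartons along own y. Origin: centre of its underside, z up. The lid's hinge is along the top of its +x long side.
- caddy_in (a point): Centre of the caddy's inner floor, 5 mm above the counter; axes as the caddy.
- caddy_hinge (a point): Middle of the lid's hinge line: caddy x = +42 mm, 105.5 mm above the counter; the hinge runs along the caddy's y. Axes as the caddy.
- lid (a joint): Angle of the caddy's white lid, a plate 84 x 254 x 6 mm with a 10 mm long, 50 mm wide tab at the middle of its free edge: 0 = shut flat on the rim (top 111.5 mm above the counter), pi/2 = upright, 2.4 = stop; starts leaning open outwards at 2.0 to 2.3. Stiff hinge: it stays where it is left and takes 1 to 2 N at the free edge to swing; no latch.
- lid_edge (a point): Middle of the lid's free edge, on its outer face, 84 mm from the hinge line (the tab reaches 10 mm further).
- mug: Bystander: white mug, 76 mm across, 85 mm high, handle to its own +y. Origin: centre of its underside.
- jar: Bystander: amber jar with red cap, 64 mm across, 90 mm high. Origin: centre of its underside.
- tin: Bystander: round tin, 60 mm across, 100 mm high. Origin: centre of its underside.
Not all that is in view belongs to the job. What is shaped like the green_3 but red is not meant.

How it is judged:
By the outcome, as a careful person would: the job done as asked, in the order asked, and still so for the second after the job is handed in, with the robot touching nothing.
It also fails if it takes over 72 s, if anything falls off the work surface, if the arm or the gripper's body presses on something with over 40 N, if the wrist force passes 120 N, or if a joint passes its speed limit or range.

## Working session

There is one attempt and no reset: what is moved stays moved. The work goes in short steps, Python scripts to look and compute and a tool call to move; the robot and the scene stay as the last step left them, time stands still between calls to the robot, and variables do not carry over. Pictures are saved under pics/ and viewed, about 8 in all and at most 12, crops included, and the job is handed in when it is done.

Besides the shell and the picture viewer there is one more tool, called after "Call:" in YAML: its name, and indented under it one key for each argument. move_arm: Moves the arm, as the interface text tells. Its arguments: {"type":"object","properties":{"deltas":{"type":"array","items":{"type":"array"}},"grip_force":{"type":"number"}},"required":["deltas"]}

```bash
mkdir -p pics; ls; cat > h.py <<'E'
import numpy as np, cv2
from workcell import status, read_camera, camera_info, order
def cloud(name):
    im,d=read_camera(name); c=camera_info(name)
    K,D,R,t=[np.array(c[k],float) for k in("K","D","R","t")]
    v,u=np.mgrid[:400,:640]
    n=cv2.undistortPoints(np.stack([u,v],-1).reshape(-1,1,2).astype(float),K,D).reshape(400,640,2)
    P=np.dstack([n*d[...,None],d])
    W=(P-t.ravel())@R
    W[d==0]=np.nan
    return im,d,W
def save(im,n): cv2.imwrite("pics/"+n,im[...,::-1])
E
python3 - <<'E'
from h import *
s=status.read_state(); print({k:np.round(v,3) for k,v in s.items()})
ims=[]
for n in("top","side"):
    im,d,W=cloud(n); ims.append(im); np.savez(f"c_{n}.npz",im=im,W=W)
    c=camera_info(n); print(n,-np.array(c["R"]).T@np.array(c["t"]).ravel(),c["R"][2])
    save(im,n+"0.png")
E
```

```text
pics
{'time': np.float64(0.0), 'q': array([ 1.249,  0.265,  1.605, -0.   ,  1.274, -0.037]), 'joint_vel': array([-0.   ,  0.001,  0.001,  0.001,  0.001, -0.   ]), 'joint_torque': array([ 1.0000e-03, -5.1511e+01, -3.6731e+01, -0.0000e+00,  1.3000e-02,
        0.0000e+00]), 'tool_pos': array([0.189, 0.647, 0.23 ]), 'tcp_rot': array([-4.460e-01, -3.109e+00,  3.000e-03]), 'wrist_force': array([-0.122,  0.081, -0.482]), 'torque': array([-0.003, -0.019, -0.049]), 'width': np.float64(0.996)}
top [ 0.27660071 -0.00449638  1.30606227] [ 0.20993715  0.01061185 -0.97765729]
side [ 0.18039059 -0.57894876  0.71749744] [ 0.40879767  0.62286832 -0.66702288]
```

View pics/top0.png

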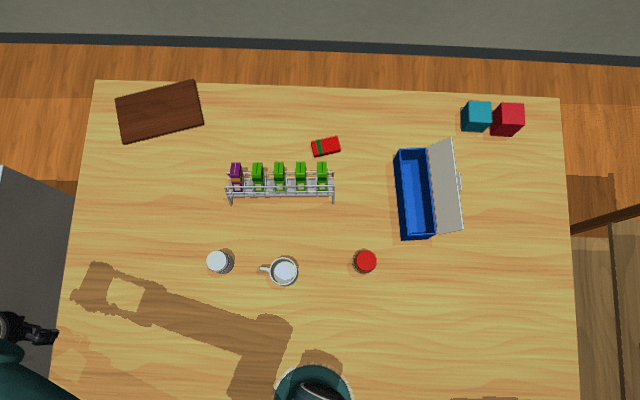

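View pics/side0.png

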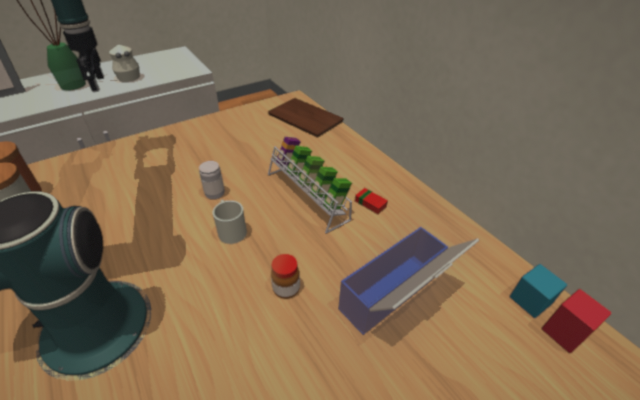

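The top view shows the rack at (280,185) with purple leftmost (235,175) and four greens at (257–322,175). The blue caddy is at (413,193) with its lid open to the right, and the mug, jar and tin are nearer the robot. The red lookalike carton at (325,146) lies flat on the table.

```bash
cat > fit.py <<'E'
from h import *
from scipy.optimize import least_squares
T=np.deg2rad(25)
def boxd(P,lo,hi):
    c=(lo+hi)/2; q=np.abs(P-c)-(hi-lo)/2
    return np.linalg.norm(np.maximum(q,0),axis=1)+np.minimum(q.max(1),0)
def pts(f,W,im):
    h=cv2.cvtColor(im,cv2.COLOR_RGB2HSV); m=f(h.astype(int),W)&np.isfinite(W[...,2]); return W[m]
if __name__=="__main__":
    D={n:np.load(f"c_{n}.npz") for n in("top","side")}
    G=lambda h,W:(h[...,0]>35)&(h[...,0]<85)&(h[...,1]>110)&(h[...,2]>50)&(W[...,0]>.4)&(W[...,2]>.04)&(W[...,2]<.2)
    Pp=lambda h,W:(h[...,0]>125)&(h[...,0]<165)&(h[...,1]>90)&(W[...,0]>.4)&(W[...,2]>.04)&(W[...,2]<.2)
    B=lambda h,W:(h[...,0]>100)&(h[...,0]<125)&(h[...,1]>120)&(W[...,0]>.3)&(W[...,2]>.0)&(W[...,2]<.15)&(W[...,1]<-.15)&(W[...,1]>-.45)
    for n in D:
        g,p,b=[pts(f,D[n]["W"],D[n]["im"]) for f in(G,Pp,B)]
        print(n,len(g),len(p),len(b),np.nanmedian(g,0).round(3),np.nanmedian(p,0).round(3),np.nanmedian(b,0).round(3))
        P=np.vstack([g,p])
        def res(v,each=False):
            x,y,a,dx=v[:4]; c,s=np.cos(a),np.sin(a)
            L=(P-[x,y,.05])@np.array([[c,-s,0],[s,c,0],[0,0,1]])
            L=L@np.array([[np.cos(T),0,np.sin(T)],[0,1,0],[-np.sin(T),0,np.cos(T)]])
            d=np.array([boxd(L-[0,yy+e,dx],np.array([-.023,-.013,0]),np.array([.023,.013,.084])) for yy,e in zip(np.arange(-2,3)*.06,v[4:])])
            k=np.abs(d).argmin(0); r=d[k,np.arange(len(k))]
            if each: return k,r
            return np.r_[r,np.array(v[4:])*.3,(v[3])*.3]
        m=P.mean(0)
        best=min((least_squares(res,[m[0]-.03,m[1]+o,a,0]+[0]*5,loss="soft_l1",f_scale=.002) for o in(-.03,0,.03) for a in(-.1,.05)),key=lambda r:r.cost)
        k,r=res(best.x,True)
        print(" rack",best.x.round(4),best.cost,np.bincount(k),"med|r|",np.median(abs(r)).round(4))
        # caddy
        def rc(v):
            c,s=np.cos(v[2]),np.sin(v[2]); L=(b-[v[0],v[1],0])@np.array([[c,-s,0],[s,c,0],[0,0,1]])
            o=boxd(L,np.array([-.04,-.125,0]),np.array([.04,.125,.105])); i=-boxd(L,np.array([-.035,-.12,.005]),np.array([.035,.12,.3]))
            return np.maximum(o,i)
        m=np.median(b,0)
        c=min((least_squares(rc,[m[0],m[1]+o,a],loss="soft_l1",f_scale=.002) for o in(-.03,0,.03) for a in(-1.7,-1.5)),key=lambda r:r.cost)
        print(" caddy",c.x.round(4),c.cost,np.median(abs(c.fun)).round(4))
        x,y,a=c.x; W=D[n]["W"].reshape(-1,3); W=W[np.isfinite(W[:,2])]
        cc,s=np.cos(a),np.sin(a); L=(W-[x,y,0])@np.array([[cc,-s,0],[s,cc,0],[0,0,1]])
        q=L[(abs(L[:,1])<.11)&(L[:,2]>.12)&(L[:,2]<.22)&(L[:,0]>.035)&(L[:,0]<.14)]
        A=np.c_[q[:,0]-.042,q[:,2]-.1055]; th=np.arctan2(A[:,1],-A[:,0])
        print(" lid",len(q),np.percentile(th,[10,50,90]).round(3),np.hypot(*A.T).max().round(3))
        for nm,lo,hi in(("mug",.07,.1),):
            M=W[(W[:,2]>lo)&(W[:,2]<.12)&(W[:,0]<.48)&(W[:,0]>.2)&(abs(W[:,1])<.3)]
            lab=np.round(M[:,1],2); 
            _,l,cen=cv2.kmeans(M.astype(np.float32),3,None,(3,50,1e-4),5,0); print(" by",cen.round(3).tolist())
E
python3 fit.py
```

```text
top 925 174 3069 [0.618 0.107 0.121] [0.613 0.238 0.124] [ 0.599 -0.275  0.031]
 rack [ 6.015e-01  1.196e-01  5.650e-02 -3.000e-04  9.000e-04  6.000e-04
 -6.000e-04 -1.000e-03  1.000e-04] 0.0011583226700122898 [225 222 236 242 174] med|r| 0.0011
 caddy [ 0.5951 -0.2625 -1.4658] 0.003617168260876621 0.0012
 lid 1769 [2.164 2.209 2.265] 0.097
 by [[0.36000001430511475, 0.10199999809265137, 0.0820000022649765], [0.37599998712539673, 0.2709999978542328, 0.09700000286102295], [0.41100001335144043, -0.15800000727176666, 0.09099999815225601]]
side 1042 100 263 [0.619 0.067 0.119] [0.613 0.231 0.125] [ 0.613 -0.246  0.006]
 rack [ 5.996e-01  1.209e-01  5.550e-02  9.000e-04  0.000e+00  1.000e-04
 -1.000e-04  2.000e-04 -1.000e-04] 0.0005950029903371758 [292 270 258 222 100] med|r| 0.0007
 caddy [ 0.5552 -0.2652 -1.611 ] 0.00025353089083443754 0.001
 lid 1166 [2.    2.2   2.349] 0.096
 by [[0.37400001287460327, 0.26499998569488525, 0.09300000220537186], [0.35600000619888306, 0.0949999988079071, 0.07999999821186066], [0.42100000381469727, -0.18299999833106995, 0.09000000357627869]]
```

```bash
cat > plan.py <<'E'
from h import *
from scipy.spatial.transform import Rotation as Ro
RX,RY,RA=.6005,.1202,.056; CX,CY,CA=.595,-.2625,-1.466; T=np.deg2rad(25)
def frame(z,y):
    z=z/np.linalg.norm(z); y=y-z*(y@z); y/=np.linalg.norm(y); return Ro.from_matrix(np.c_[np.cross(y,z),y,z])
ry=np.array([-np.sin(RA),np.cos(RA),0]); n=np.array([np.sin(T)*np.cos(RA),np.sin(T)*np.sin(RA),np.cos(T)])
cx=np.array([np.cos(CA),np.sin(CA),0]); cy=np.array([-np.sin(CA),np.cos(CA),0]); Z=np.array([0,0,1.])
Rrack=frame(-n,ry); Rcad=frame(-Z,cy); Rup=frame(-Z,ry)
def rack(i,h): return np.array([RX,RY,.05])+ry*(-.12+.06*i)+n*h
def cad(x,y,z): return np.array([CX,CY,0])+cx*x+cy*y+Z*z
def go(*tg):   # successive targets (pos,Rot): print delta of each from the present pose (units of move_arm)
    s=status.read_state(); p=np.array(s["tool_pos"]); R=Ro.from_rotvec(s["tcp_rot"])
    print("t %.2f"%s["time"],"pos",p.round(4),"w %.3f"%s["width"],"F",np.round(s["wrist_force"],1),"q",np.round(s["q"],2))
    for q,Rt in tg: print("turn",((Rt*R.inv()).as_rotvec()/(np.pi/2)).round(3).tolist(),"shift",((q-p)/.1).round(3).tolist())
E
python3 -c "
from plan import *
go((rack(0,.121),Rrack),(rack(0,.046),Rrack),(rack(0,.046),Rup))
print(rack(0,.121))"
```

```text
t 0.10 pos [0.1894 0.6472 0.2301] w 0.998 F [ 0.3  0.5 -0.2] q [ 1.25  0.26  1.61  0.    1.27 -0.04]
turn [0.033, 0.277, 0.213] shift [4.689, -6.439, -0.704]
turn [0.033, 0.277, 0.213] shift [4.372, -6.457, -1.384]
turn [0.001, -0.0, 0.217] shift [4.372, -6.457, -1.384]
[0.65827314 0.00325028 0.15966324]
```

Call:
move_arm:
  deltas:
    - [[0,0,0.1],[0.3,-0.45,0],0]
    - [[0,0,0.217],[0.67,-0.92,0],0]
    - [[0,0,0.217],[0.67,-0.92,0],0]
  grip_force: 40

```text
time: 0.48
tool_pos: [0.2585, 0.5527, 0.2306]
tcp_rot: [0.083, -3.14, 0.004]
wrist_force: [-0.2, 0.9, -0.1]
width: 0.502
```

Call:
move_arm:
  deltas:
    - [[0,0,0],[0.33,-0.46,0],0]
    - [[0,0,0],[0.67,-0.92,0],0]
    - [[0,0,0],[0.67,-0.92,0],0]

```text
time: 0.85
tool_pos: [0.325, 0.4618, 0.231]
tcp_rot: [0.08, -3.141, 0.001]
wrist_force: [-0.8, -0.1, -0.3]
width: 0.501
```

Call:
move_arm:
  deltas:
    - [[0,0,0],[0.33,-0.46,0],0]
    - [[0,0,0],[0.67,-0.92,0],0]
    - [[0,0,0],[0.67,-0.92,0],0]

```text
time: 1.23
tool_pos: [0.3919, 0.3707, 0.2312]
tcp_rot: [-0.081, 3.14, -0.0]
wrist_force: [-0.2, -0.3, -0.3]
width: 0.499
```

Call:
move_arm:
  deltas:
    - [[0,0,0],[0.33,-0.46,0],0]
    - [[0,0,0],[0.67,-0.92,0],0]
    - [[0,0,0],[0.67,-0.92,0],0]

```text
time: 1.6
tool_pos: [0.4589, 0.2792, 0.2312]
tcp_rot: [-0.082, 3.14, 0.0]
wrist_force: [-0.4, -0.5, -0.0]
width: 0.502
```

Call:
move_arm:
  deltas:
    - [[0,0,0],[0.33,-0.46,0],0]
    - [[0,0,0],[0.67,-0.92,0],0]
    - [[0,0,0],[0.67,-0.92,0],0]

```text
time: 1.98
tool_pos: [0.526, 0.1877, 0.2312]
tcp_rot: [-0.083, 3.14, 0.001]
wrist_force: [-0.5, 0.7, -0.7]
width: 0.5
```

Call:
move_arm:
  deltas:
    - [[0,0.1,0],[0.33,-0.46,0],0]
    - [[0,0.15,0],[0.67,-0.92,0],0]
    - [[0,0.15,0],[0.67,-0.92,0],0]
    - [[0,0.15,0],[0.67,-0.92,0],0]

```text
time: 2.48
tool_pos: [0.5911, 0.0982, 0.2305]
tcp_rot: [0.083, -2.903, -0.011]
wrist_force: [-0.6, 1.2, 0.2]
width: 0.502
```

```bash
python3 -c "
from plan import *
go((rack(0,.121),Rrack),(rack(0,.046),Rrack))"
```

```text
t 2.48 pos [0.5911 0.0982 0.2305] w 0.502 F [-0.6  1.2  0.2] q [ 0.11  0.28  1.6   0.03  1.49 -1.52]
turn [-0.016, 0.126, 0.001] shift [0.672, -0.95, -0.708]
turn [-0.016, 0.126, 0.001] shift [0.355, -0.968, -1.388]
```

Call:
move_arm:
  deltas:
    - [[-0.008,0.06,0],[0.34,-0.48,0],0]
    - [[-0.016,0.126,0.001],[0.672,-0.95,-0.2],0]
    - [[-0.016,0.126,0.001],[0.672,-0.95,-0.708],0]
    - [[-0.016,0.126,0.001],[0.672,-0.95,-0.708],0]
    - [[-0.016,0.126,0.001],[0.672,-0.95,-0.708],0]

```text
time: 3.1
tool_pos: [0.6585, 0.0031, 0.1629]
tcp_rot: [0.077, -2.708, 0.019]
wrist_force: [0.0, 0.4, 0.1]
width: 0.5
```

```bash
python3 -c "
from plan import *
go((rack(0,.046),Rrack))
im,d,W=cloud('side'); save(cv2.resize(im[120:300,240:480],None,fx=3,fy=3),'s1.png')"
```

```text
t 3.10 pos [0.6585 0.0031 0.1629] w 0.500 F [0.  0.4 0.1] q [-0.02  0.57  1.37 -0.03  1.64 -1.64]
turn [0.001, 0.002, -0.001] shift [-0.319, -0.016, -0.712]
```

View pics/s1.png

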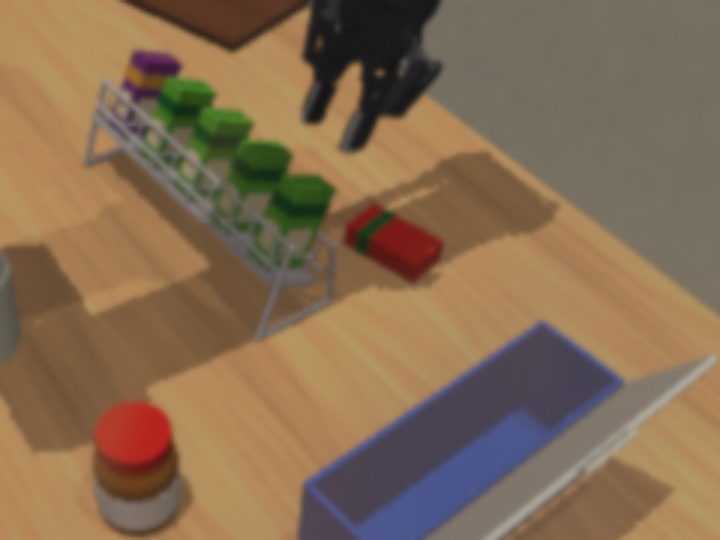

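The fingers at (315–355,130) of the crop straddle the axis of the nearest green carton (300,200) and are clear of its neighbours. I'll go in.

Call:
move_arm:
  deltas:
    - [[0,0,0],[-0.11,-0.005,-0.24],0]
    - [[0,0,0],[-0.22,-0.01,-0.48],0]
    - [[0,0,0],[-0.319,-0.016,-0.712],0]
    - [[0,0,0],[-0.319,-0.016,-0.712],0]
    - [[0,0,0],[-0.319,-0.016,-0.712],0.4]
    - [[0,0,0],[-0.319,-0.016,-0.712],0.8]
    - [[0,0,0],[-0.319,-0.016,-0.712],0.8]
    - [[0,0,0],[-0.319,-0.016,-0.712],0.8]
    - [[0,0,0],[-0.319,-0.016,-0.712],0.8]

```text
time: 4.28
tool_pos: [0.6288, -0.0003, 0.0925]
tcp_rot: [0.074, -2.71, 0.017]
wrist_force: [-1.0, 1.4, 7.5]
width: 0.3
```

```bash
python3 -c "
from plan import *
go((rack(0,.046),Rrack),(rack(0,.146),Rrack),(cad(-.004,.07,.2),Rcad),(cad(-.004,.07,.054),Rcad))"
```

```text
t 4.28 pos [ 6.288e-01 -3.000e-04  9.250e-02] w 0.300 F [-1.   1.4  7.5] q [-0.02  0.57  1.5  -0.03  1.5  -1.64]
turn [0.0, 0.004, 0.001] shift [-0.021, 0.018, -0.008]
turn [0.0, 0.004, 0.001] shift [0.4, 0.041, 0.898]
turn [-0.195, -0.23, -0.952] shift [0.354, -2.509, 1.075]
turn [-0.195, -0.23, -0.952] shift [0.354, -2.509, -0.385]
```

Call:
move_arm:
  deltas:
    - [[0,0,0],[0.1,0.01,0.22],0.8]
    - [[0,0,0],[0.25,0.02,0.56],0.8]
    - [[0,0,0],[0.4,0.04,0.9],0.8]
    - [[0,0,0],[0.4,0.04,0.9],0.8]

```text
time: 4.78
tool_pos: [0.6706, 0.0032, 0.1838]
tcp_rot: [0.074, -2.716, 0.019]
wrist_force: [-0.3, 0.2, -0.6]
width: 0.296
```

Call:
move_arm:
  deltas:
    - [[-0.02,-0.023,-0.095],[0,-0.2,0.1],0.8]
    - [[-0.04,-0.046,-0.19],[0,-0.42,0.18],0.8]
    - [[-0.059,-0.069,-0.286],[-0.01,-0.64,0.18],0.8]
    - [[-0.078,-0.092,-0.38],[-0.02,-0.85,0.18],0.8]

```text
time: 5.28
tool_pos: [0.6643, -0.0827, 0.1961]
tcp_rot: [-0.801, -2.748, 0.011]
wrist_force: [0.0, 0.0, -1.7]
width: 0.298
```

Call:
move_arm:
  deltas:
    - [[-0.02,-0.023,-0.095],[0,-0.2,0],0.8]
    - [[-0.04,-0.046,-0.19],[0,-0.42,0],0.8]
    - [[-0.059,-0.069,-0.286],[-0.01,-0.64,0],0.8]
    - [[-0.078,-0.092,-0.38],[-0.02,-0.85,0],0.8]
    - [[-0.078,-0.092,-0.38],[-0.02,-0.85,0],0.8]

```text
time: 5.9
tool_pos: [0.6614, -0.1678, 0.1965]
tcp_rot: [-1.674, -2.54, 0.002]
wrist_force: [0.3, -0.2, -0.5]
width: 0.296
```

```bash
python3 -c "
from plan import *
go((cad(-.004,.07,.2),Rcad),(cad(-.004,.07,.054),Rcad))"
```

```text
t 5.90 pos [ 0.6614 -0.1678  0.1965] w 0.296 F [ 0.3 -0.2 -0.5] q [-0.3   0.36  1.55  0.03  1.33 -0.71]
turn [-0.042, -0.048, -0.191] shift [0.028, -0.834, 0.035]
turn [-0.042, -0.048, -0.191] shift [0.028, -0.834, -1.425]
```

Call:
move_arm:
  deltas:
    - [[-0.014,-0.016,-0.065],[0.01,-0.3,0.03],0.8]
    - [[-0.028,-0.032,-0.13],[0.02,-0.6,0.03],0.8]
    - [[-0.042,-0.048,-0.191],[0.028,-0.834,0.03],0.8]
    - [[-0.042,-0.048,-0.191],[0.028,-0.834,0.03],0.8]
    - [[-0.042,-0.048,-0.191],[0.028,-0.834,0.03],0.8]

```text
time: 6.52
tool_pos: [0.6657, -0.2488, 0.1997]
tcp_rot: [-2.097, -2.339, -0.001]
wrist_force: [-1.2, 0.7, 0.6]
width: 0.302
```

```bash
python3 -c "
from plan import *
go((cad(-.004,.07,.2),Rcad),(cad(-.004,.07,.054),Rcad))
im,d,W=cloud('side');a=cv2.resize(im[180:360,300:520],None,fx=2.5,fy=2.5)
im,d,W2=cloud('top');b=cv2.resize(im[130:250,380:480],None,fx=3,fy=3.75); b=cv2.resize(b,(300,450)); save(np.hstack([a,b[:450]]),'s2.png')
from fit import pts
for W,im in((W,read_camera('side')[0]),):
  g=pts(lambda h,W:(h[...,0]>35)&(h[...,0]<85)&(h[...,1]>80)&(W[...,1]<-.12)&(W[...,0]>.4)&(W[...,2]>.1),W,im); print(len(g),g.min(0).round(3),g.max(0).round(3))
"
```

```text
t 6.53 pos [ 0.6657 -0.2488  0.1997] w 0.302 F [-1.2  0.7  0.6] q [-0.39  0.35  1.55  0.    1.24 -0.5 ]
turn [-0.0, -0.0, -0.003] shift [-0.016, -0.024, 0.003]
turn [-0.0, -0.0, -0.003] shift [-0.016, -0.024, -1.457]
771 [ 0.403 -0.296  0.158] [ 0.68  -0.183  0.616]
```

View pics/s2.png

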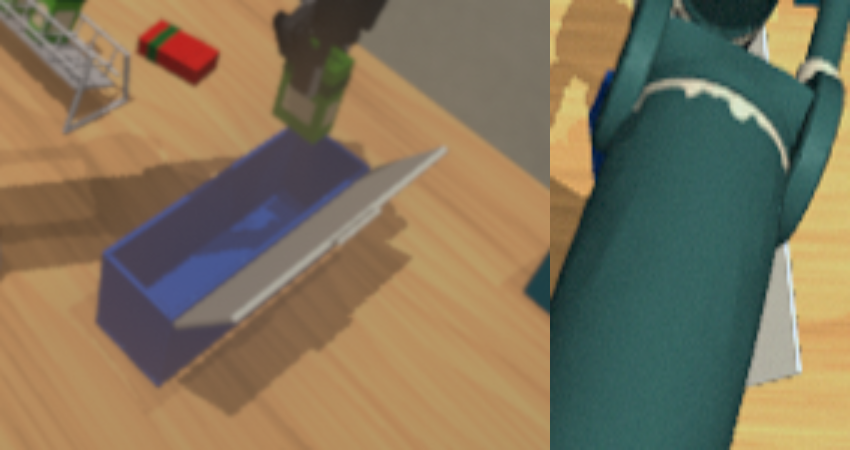

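The carton is held upright over the far half of the caddy (310,100 in the crop), with its underside about 45 mm below the TCP. I'll lower it.

Call:
move_arm:
  deltas:
    - [[0,0,0],[-0.016,-0.024,-0.3],0.8]
    - [[0,0,0],[-0.016,-0.024,-0.65],0.8]
    - [[0,0,0],[-0.016,-0.024,-0.95],0.8]
    - [[0,0,0],[-0.016,-0.024,-0.95],0.8]

```text
time: 7.18
tool_pos: [0.6617, -0.2508, 0.1015]
tcp_rot: [-2.095, -2.333, 0.003]
wrist_force: [-0.8, 1.2, -0.5]
width: 0.302
```

Call:
move_arm:
  deltas:
    - [[0,0,0],[0,0,-0.2],0.8]
    - [[0,0,0],[0,0,-0.36],0.8]
    - [[0,0,0],[0,0,-0.41],0.8]
    - [[0,0,0],[0,0,-0.45],0.8]
    - [[0,0,0],[0,0,-0.47],0.8]
    - [[0,0,0],[0,0,-0.47],0.8]

```text
time: 7.92
tool_pos: [0.6644, -0.2528, 0.0587]
tcp_rot: [2.099, 2.334, 0.0]
wrist_force: [0.3, 1.1, -1.2]
width: 0.299
```

Call:
move_arm:
  deltas:
    - [[0,0,0],[0,0,-0.02],0.8]
    - [[0,0,0],[0,0,-0.04],0.8]
    - [[0,0,0],[0,0,-0.055],0.8]
    - [[0,0,0],[0,0,-0.055],0.8]
    - [[0,0,0],[0,0,-0.055],0.8]

```text
time: 8.55
tool_pos: [0.6642, -0.2526, 0.0532]
tcp_rot: [2.1, 2.335, 0.0]
wrist_force: [-1.0, 0.6, 3.0]
width: 0.301
```

Call:
move_arm:
  deltas:
    - [[0,0,0],[0,0,-0.01],0.8]
    - [[0,0,0],[0,0,-0.02],0.8]
    - [[0,0,0],[0,0,-0.02],0.8]

```text
time: 8.93
tool_pos: [0.6643, -0.2526, 0.0532]
tcp_rot: [2.1, 2.335, 0.0]
wrist_force: [-5.1, 3.1, 11.2]
width: 0.3
```

Call:
move_arm:
  deltas:
    - [[0,0,0],[0,0,0.01],0.5]
    - [[0,0,0],[0,0,0.01],0.3]
    - [[0,0,0],[0,0,0.01],0]
    - [[0,0,0],[0,0,0.01],0]
    - [[0,0,0],[0,0,0.2],0]
    - [[0,0,0],[0,0,0.5],0]
    - [[0,0,0],[0,0,1],0]
    - [[0,0,0],[0,0,1],0]

```text
time: 9.93
tool_pos: [0.6688, -0.2542, 0.158]
tcp_rot: [2.091, 2.326, 0.007]
wrist_force: [1.4, -0.3, -0.1]
width: 0.504
```

```bash
python3 -c "
from plan import *
go((rack(1,.146),Rrack),(rack(1,.046),Rrack))
im,d,W=cloud('side');a=cv2.resize(im[180:360,300:520],None,fx=2.5,fy=2.5); save(a,'s3.png')
from fit import pts
g=pts(lambda h,W:(h[...,0]>35)&(h[...,0]<85)&(h[...,1]>80)&(W[...,1]<-.12)&(W[...,0]>.4)&(W[...,2]>.0),W,im); print(len(g),np.percentile(g,[2,50,98],0).round(3))
"
```

```text
t 9.93 pos [ 0.6688 -0.2542  0.158 ] w 0.504 F [ 1.4 -0.3 -0.1] q [-0.4   0.38  1.59 -0.    1.16 -0.5 ]
turn [0.195, 0.243, 0.953] shift [-0.033, 3.18, 0.243]
turn [0.195, 0.243, 0.953] shift [-0.455, 3.156, -0.663]
975 [[ 0.466 -0.272  0.052]
 [ 0.502 -0.241  0.567]
 [ 0.674 -0.224  0.603]]
```

View pics/s3.png

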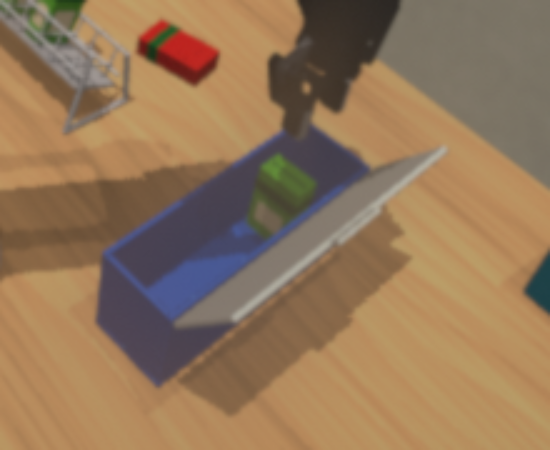

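The first carton stands upright in the caddy at (285,195). Next is bay 1.

Call:
move_arm:
  deltas:
    - [[0.02,0.024,0.095],[0,0.2,0.24],0]
    - [[0.04,0.049,0.19],[-0.01,0.5,0.4],0]
    - [[0.06,0.073,0.286],[-0.02,0.9,0.4],0]

```text
time: 10.35
tool_pos: [0.6628, -0.1627, 0.1914]
tcp_rot: [-1.452, -2.622, 0.008]
wrist_force: [-0.1, 0.4, 0.6]
width: 0.497
```

Call:
move_arm:
  deltas:
    - [[0.02,0.024,0.095],[0,0.3,0],0]
    - [[0.04,0.049,0.19],[0,0.6,0],0]
    - [[0.06,0.073,0.286],[0,0.9,0],0]

```text
time: 10.72
tool_pos: [0.6616, -0.0715, 0.189]
tcp_rot: [-0.782, -2.744, 0.017]
wrist_force: [0.4, 0.2, 0.1]
width: 0.502
```

Call:
move_arm:
  deltas:
    - [[0.02,0.024,0.095],[0,0.3,0],0]
    - [[0.04,0.049,0.19],[0,0.6,0],0]
    - [[0.06,0.073,0.286],[0,0.9,0],0]
    - [[0.06,0.073,0.286],[0,0.9,0],0]

```text
time: 11.22
tool_pos: [0.6617, 0.0205, 0.1881]
tcp_rot: [-0.126, -2.725, 0.024]
wrist_force: [-0.5, -0.7, 0.2]
width: 0.497
```

```bash
python3 -c "
from plan import *
go((rack(1,.121),Rrack))"
```

```text
t 11.22 pos [0.6617 0.0205 0.1881] w 0.497 F [-0.5 -0.7  0.2] q [-0.01  0.55  1.35 -0.    1.66 -1.48]
turn [0.023, 0.015, 0.09] shift [-0.068, 0.426, -0.284]
```

Call:
move_arm:
  deltas:
    - [[0.023,0.015,0.09],[-0.068,0.426,-0.1],0]
    - [[0.023,0.015,0.09],[-0.068,0.426,-0.284],0]
    - [[0.023,0.015,0.09],[-0.068,0.426,-0.284],0]
    - [[0.023,0.015,0.09],[-0.068,0.426,-0.284],0]

```text
time: 11.72
tool_pos: [0.6553, 0.0586, 0.1622]
tcp_rot: [0.068, -2.707, 0.017]
wrist_force: [-0.1, -1.1, 0.2]
width: 0.498
```

```bash
python3 -c "
from plan import *
go((rack(1,.046),Rrack))"
```

```text
t 11.72 pos [0.6553 0.0586 0.1622] w 0.498 F [-0.1 -1.1  0.2] q [ 0.05  0.57  1.37 -0.    1.64 -1.57]
turn [0.001, 0.002, 0.004] shift [-0.32, 0.028, -0.705]
```

Call:
move_arm:
  deltas:
    - [[0,0,0],[0,0.0,0],0]
    - [[0,0,0],[-0.11,0.0,-0.24],0]
    - [[0,0,0],[-0.15,0.0,-0.34],0]
    - [[0,0,0],[-0.15,0.0,-0.34],0]

```text
time: 12.22
tool_pos: [0.6396, 0.0596, 0.1278]
tcp_rot: [0.07, -2.706, 0.016]
wrist_force: [-1.3, 0.0, 0.2]
width: 0.493
```

```bash
python3 -c "
from plan import *
go((rack(1,.046),Rrack))"
```

```text
t 12.22 pos [0.6396 0.0596 0.1278] w 0.493 F [-1.3  0.   0.2] q [ 0.05  0.57  1.44  0.    1.57 -1.57]
turn [0.0, 0.001, 0.002] shift [-0.164, 0.018, -0.361]
```

Call:
move_arm:
  deltas:
    - [[0,0,0],[-0.08,0.018,-0.18],0]
    - [[0,0,0],[-0.164,0.018,-0.361],0]
    - [[0,0,0],[-0.164,0.018,-0.361],0]
    - [[0,0,0],[-0.164,0.018,-0.361],0.4]
    - [[0,0,0],[-0.164,0.018,-0.361],0.8]
    - [[0,0,0],[-0.164,0.018,-0.361],0.8]
    - [[0,0,0],[-0.164,0.018,-0.361],0.8]
    - [[0,0,0],[-0.164,0.018,-0.361],0.8]

```text
time: 13.22
tool_pos: [0.6241, 0.0618, 0.0927]
tcp_rot: [0.071, -2.708, 0.016]
wrist_force: [-1.9, -0.3, 0.9]
width: 0.302
```

```bash
python3 -c "
from plan import *
go((rack(1,.046),Rrack),(rack(1,.146),Rrack),(cad(-.004,0,.2),Rcad))"
```

```text
t 13.22 pos [0.6241 0.0618 0.0927] w 0.302 F [-1.9 -0.3  0.9] q [ 0.06  0.57  1.5   0.    1.5  -1.57]
turn [0.0, 0.002, 0.002] shift [-0.009, -0.004, -0.01]
turn [0.0, 0.002, 0.002] shift [0.413, 0.019, 0.897]
turn [-0.197, -0.231, -0.95] shift [-0.295, -3.203, 1.073]
```

Call:
move_arm:
  deltas:
    - [[0,0,0],[0.1,0.01,0.22],0.8]
    - [[0,0,0],[0.25,0.015,0.56],0.8]
    - [[0,0,0],[0.41,0.02,0.9],0.8]
    - [[0,0,0],[0.41,0.02,0.9],0.8]

```text
time: 13.72
tool_pos: [0.6683, 0.0639, 0.186]
tcp_rot: [0.071, -2.716, 0.016]
wrist_force: [-0.5, -0.8, -1.1]
width: 0.298
```

Call:
move_arm:
  deltas:
    - [[-0.02,-0.023,-0.095],[-0.06,-0.2,0.1],0.8]
    - [[-0.039,-0.046,-0.19],[-0.12,-0.5,0.18],0.8]
    - [[-0.059,-0.069,-0.286],[-0.18,-0.8,0.18],0.8]

```text
time: 14.1
tool_pos: [0.6463, -0.0169, 0.1993]
tcp_rot: [-0.585, -2.762, 0.012]
wrist_force: [-0.2, 0.2, -0.7]
width: 0.299
```

Call:
move_arm:
  deltas:
    - [[-0.02,-0.023,-0.095],[-0.06,-0.27,0],0.8]
    - [[-0.039,-0.046,-0.19],[-0.12,-0.54,0],0.8]
    - [[-0.059,-0.069,-0.286],[-0.18,-0.8,0],0.8]

```text
time: 14.48
tool_pos: [0.6275, -0.0971, 0.1984]
tcp_rot: [-1.251, -2.674, 0.007]
wrist_force: [-0.1, 0.8, -0.4]
width: 0.294
```

Call:
move_arm:
  deltas:
    - [[-0.02,-0.023,-0.095],[-0.06,-0.27,0],0.8]
    - [[-0.039,-0.046,-0.19],[-0.12,-0.54,0],0.8]
    - [[-0.059,-0.069,-0.286],[-0.18,-0.8,0],0.8]
    - [[-0.059,-0.069,-0.286],[-0.18,-0.8,0],0.8]

```text
time: 14.98
tool_pos: [0.6088, -0.1771, 0.1988]
tcp_rot: [-1.898, -2.439, 0.001]
wrist_force: [0.2, -0.2, -1.2]
width: 0.298
```

```bash
python3 -c "
from plan import *
go((cad(-.004,0,.2),Rcad))"
```

```text
t 14.97 pos [ 0.6088 -0.1771  0.1988] w 0.298 F [ 0.2 -0.2 -1.2] q [-0.33  0.24  1.7   0.02  1.25 -0.58]
turn [-0.021, -0.024, -0.091] shift [-0.142, -0.814, 0.012]
```

Call:
move_arm:
  deltas:
    - [[-0.01,-0.012,-0.045],[-0.07,-0.4,0],0.8]
    - [[-0.021,-0.024,-0.091],[-0.142,-0.814,0],0.8]
    - [[-0.021,-0.024,-0.091],[-0.142,-0.814,0],0.8]
    - [[-0.021,-0.024,-0.091],[-0.142,-0.814,0],0.8]

```text
time: 15.48
tool_pos: [0.5966, -0.2565, 0.1993]
tcp_rot: [-2.097, -2.338, -0.002]
wrist_force: [-0.4, -0.8, -1.4]
width: 0.296
```

```bash
python3 -c "
from plan import *
go((cad(-.004,0,.058),Rcad))"
```

```text
t 15.47 pos [ 0.5966 -0.2565  0.1993] w 0.296 F [-0.4 -0.8 -1.4] q [-0.45  0.24  1.7   0.    1.21 -0.55]
turn [-0.001, 0.0, -0.002] shift [-0.02, -0.02, -1.413]
```

Call:
move_arm:
  deltas:
    - [[0,0,0],[-0.01,-0.02,-0.35],0.8]
    - [[0,0,0],[-0.02,-0.02,-0.7],0.8]
    - [[0,0,0],[-0.02,-0.02,-1.0],0.8]
    - [[0,0,0],[-0.02,-0.02,-1.0],0.8]

```text
time: 15.98
tool_pos: [0.5925, -0.2567, 0.0965]
tcp_rot: [-2.092, -2.335, 0.002]
wrist_force: [-0.3, 0.8, -1.8]
width: 0.3
```

Call:
move_arm:
  deltas:
    - [[0,0,0],[0,0,-0.2],0.8]
    - [[0,0,0],[0,0,-0.36],0.8]
    - [[0,0,0],[0,0,-0.4],0.8]
    - [[0,0,0],[0,0,-0.42],0.8]
    - [[0,0,0],[0,0,-0.42],0.8]

```text
time: 16.6
tool_pos: [0.5951, -0.2598, 0.0587]
tcp_rot: [2.098, 2.336, 0.001]
wrist_force: [0.1, -0.3, -1.2]
width: 0.3
```

Call:
move_arm:
  deltas:
    - [[0,0,0],[0,0,-0.015],0.8]
    - [[0,0,0],[0,0,-0.03],0.8]
    - [[0,0,0],[0,0,-0.045],0.8]
    - [[0,0,0],[0,0,-0.045],0.8]

```text
time: 17.1
tool_pos: [0.5946, -0.2595, 0.0536]
tcp_rot: [2.099, 2.337, 0.001]
wrist_force: [-0.7, -0.3, -0.3]
width: 0.304
```

Call:
move_arm:
  deltas:
    - [[0,0,0],[0,0,-0.01],0.8]
    - [[0,0,0],[0,0,-0.02],0.8]
    - [[0,0,0],[0,0,-0.02],0.8]

```text
time: 17.48
tool_pos: [0.5948, -0.2596, 0.0522]
tcp_rot: [2.099, 2.336, 0.001]
wrist_force: [-1.3, 0.3, 2.7]
width: 0.299
```

Contact is starting, so one more small step, then release and rise.

Call:
move_arm:
  deltas:
    - [[0,0,0],[0,0,-0.01],0.8]
    - [[0,0,0],[0,0,-0.01],0.8]
    - [[0,0,0],[0,0,-0.01],0.5]
    - [[0,0,0],[0,0,-0.01],0.3]
    - [[0,0,0],[0,0,0],0]
    - [[0,0,0],[0,0,0],0]
    - [[0,0,0],[0,0,0.2],0]
    - [[0,0,0],[0,0,0.5],0]
    - [[0,0,0],[0,0,1],0]
    - [[0,0,0],[0,0,1],0]

```text
time: 18.73
tool_pos: [0.5989, -0.2616, 0.1595]
tcp_rot: [2.091, 2.327, 0.006]
wrist_force: [0.4, -0.0, 0.3]
width: 0.498
```

```bash
python3 -c "
from plan import *
go((rack(2,.121),Rrack))
im,d,W=cloud('side');a=cv2.resize(im[140:360,260:520],None,fx=2.5,fy=2.5); save(a,'s4.png')
"
```

```text
t 18.73 pos [ 0.5989 -0.2616  0.1595] w 0.498 F [ 0.4 -0.   0.3] q [-0.45  0.27  1.74  0.    1.12 -0.56]
turn [0.195, 0.242, 0.952] shift [0.527, 3.846, 0.002]
```

View pics/s4.png

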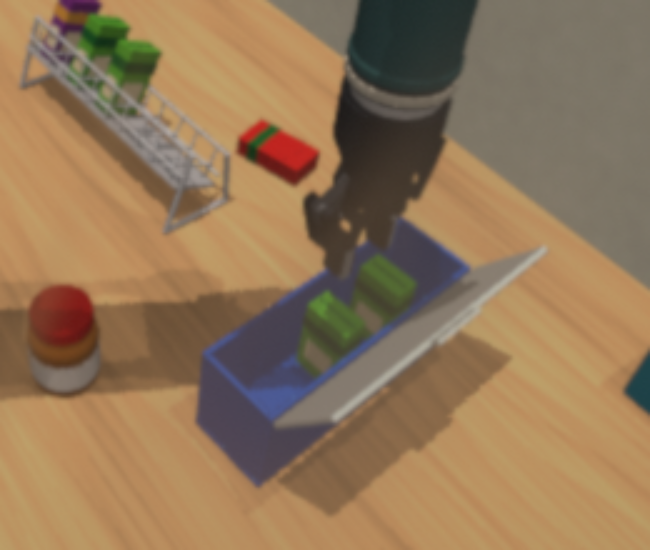

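Both cartons are upright in the caddy, at (335,330) and (385,285). Next is bay 2.

Call:
move_arm:
  deltas:
    - [[0.02,0.024,0.095],[0.04,0.2,0.24],0]
    - [[0.04,0.049,0.19],[0.1,0.5,0.35],0]
    - [[0.06,0.073,0.286],[0.14,0.95,0.35],0]

```text
time: 19.15
tool_pos: [0.6091, -0.1649, 0.1876]
tcp_rot: [-1.45, -2.621, 0.008]
wrist_force: [1.3, 1.1, -0.4]
width: 0.498
```

Call:
move_arm:
  deltas:
    - [[0.02,0.024,0.095],[0.05,0.3,0],0]
    - [[0.04,0.049,0.19],[0.1,0.6,0],0]
    - [[0.06,0.073,0.286],[0.14,0.95,0],0]

```text
time: 19.52
tool_pos: [0.6222, -0.0689, 0.1858]
tcp_rot: [-0.781, -2.743, 0.017]
wrist_force: [-0.5, 0.1, -0.4]
width: 0.502
```

Call:
move_arm:
  deltas:
    - [[0.02,0.024,0.095],[0.05,0.3,0],0]
    - [[0.04,0.049,0.19],[0.1,0.6,0],0]
    - [[0.06,0.073,0.286],[0.14,0.95,0],0]

```text
time: 19.9
tool_pos: [0.6363, 0.026, 0.1857]
tcp_rot: [-0.124, -2.725, 0.024]
wrist_force: [-0.6, 0.5, -0.7]
width: 0.502
```

Call:
move_arm:
  deltas:
    - [[0.01,0.012,0.05],[0.05,0.3,0],0]
    - [[0.02,0.024,0.095],[0.1,0.6,0],0]
    - [[0.02,0.024,0.095],[0.1,0.95,0],0]
    - [[0.02,0.024,0.095],[0.1,0.95,0],0]
    - [[0.02,0.024,0.095],[0.1,0.95,0],0]

```text
time: 20.52
tool_pos: [0.6463, 0.1199, 0.186]
tcp_rot: [0.082, -2.691, 0.026]
wrist_force: [-0.2, -0.6, -0.0]
width: 0.504
```

```bash
python3 -c "
from plan import *
go((rack(2,.121),Rrack),(rack(2,.08),Rrack))"
```

```text
t 20.52 pos [0.6463 0.1199 0.186 ] w 0.504 F [-0.2 -0.6 -0. ] q [ 0.13  0.56  1.34  0.03  1.69 -1.5 ]
turn [0.004, -0.008, -0.004] shift [0.053, 0.031, -0.263]
turn [0.004, -0.008, -0.004] shift [-0.12, 0.022, -0.635]
```

Call:
move_arm:
  deltas:
    - [[0.004,-0.008,-0.004],[0.053,0.031,-0.263],0]
    - [[0.004,-0.008,-0.004],[0.053,0.031,-0.263],0]
    - [[0.004,-0.008,-0.004],[-0.06,0.025,-0.45],0]
    - [[0.004,-0.008,-0.004],[-0.12,0.022,-0.635],0]
    - [[0.004,-0.008,-0.004],[-0.12,0.022,-0.635],0]
    - [[0.004,-0.008,-0.004],[-0.12,0.022,-0.635],0]

```text
time: 21.28
tool_pos: [0.6351, 0.1224, 0.1238]
tcp_rot: [0.075, -2.706, 0.015]
wrist_force: [-0.3, 0.2, -0.0]
width: 0.505
```

```bash
python3 -c "
from plan import *
go((rack(2,.046),Rrack))"
```

```text
t 21.27 pos [0.6351 0.1224 0.1238] w 0.505 F [-0.3  0.2 -0. ] q [ 0.13  0.58  1.43  0.03  1.57 -1.5 ]
turn [-0.001, 0.001, 0.0] shift [-0.152, -0.011, -0.321]
```

Call:
move_arm:
  deltas:
    - [[0,0,0],[-0.08,-0.01,-0.16],0]
    - [[0,0,0],[-0.152,-0.011,-0.321],0]
    - [[0,0,0],[-0.152,-0.011,-0.321],0]
    - [[0,0,0],[-0.152,-0.011,-0.321],0.4]
    - [[0,0,0],[-0.152,-0.011,-0.321],0.8]
    - [[0,0,0],[-0.152,-0.011,-0.321],0.8]
    - [[0,0,0],[-0.152,-0.011,-0.321],0.8]
    - [[0,0,0],[-0.152,-0.011,-0.321],0.8]

```text
time: 22.28
tool_pos: [0.6196, 0.1215, 0.0915]
tcp_rot: [0.075, -2.706, 0.015]
wrist_force: [-2.0, 0.3, 0.7]
width: 0.301
```

```bash
python3 -c "
from plan import *
go((rack(2,.046),Rrack),(rack(2,.146),Rrack),(cad(-.004,-.07,.2),Rcad))"
```

```text
t 22.27 pos [0.6196 0.1215 0.0915] w 0.301 F [-2.   0.3  0.7] q [ 0.14  0.58  1.49  0.03  1.5  -1.5 ]
turn [-0.001, 0.001, 0.0] shift [0.003, -0.003, 0.002]
turn [-0.001, 0.001, 0.0] shift [0.425, 0.021, 0.908]
turn [-0.198, -0.232, -0.952] shift [-0.947, -3.874, 1.085]
```

Call:
move_arm:
  deltas:
    - [[0,0,0],[0.1,0.01,0.22],0.8]
    - [[0,0,0],[0.25,0.015,0.56],0.8]
    - [[0,0,0],[0.42,0.02,0.9],0.8]
    - [[0,0,0],[0.42,0.02,0.9],0.8]

```text
time: 22.78
tool_pos: [0.6649, 0.1238, 0.1849]
tcp_rot: [0.076, -2.715, 0.014]
wrist_force: [0.2, 0.0, -0.5]
width: 0.299
```

Call:
move_arm:
  deltas:
    - [[-0.02,-0.023,-0.095],[-0.1,-0.2,0.1],0.8]
    - [[-0.039,-0.046,-0.19],[-0.2,-0.55,0.18],0.8]
    - [[-0.059,-0.069,-0.286],[-0.33,-0.95,0.18],0.8]

```text
time: 23.15
tool_pos: [0.6279, 0.0279, 0.1982]
tcp_rot: [-0.58, -2.762, 0.011]
wrist_force: [-0.7, -0.2, -0.7]
width: 0.298
```

Call:
move_arm:
  deltas:
    - [[-0.02,-0.023,-0.095],[-0.1,-0.3,0],0.8]
    - [[-0.039,-0.046,-0.19],[-0.2,-0.6,0],0.8]
    - [[-0.059,-0.069,-0.286],[-0.33,-0.95,0],0.8]

```text
time: 23.52
tool_pos: [0.5941, -0.0673, 0.1975]
tcp_rot: [-1.246, -2.675, 0.005]
wrist_force: [0.2, -0.7, -0.5]
width: 0.3
```

Call:
move_arm:
  deltas:
    - [[-0.02,-0.023,-0.095],[-0.1,-0.3,0],0.8]
    - [[-0.039,-0.046,-0.19],[-0.2,-0.6,0],0.8]
    - [[-0.059,-0.069,-0.286],[-0.33,-0.95,0],0.8]

```text
time: 23.9
tool_pos: [0.561, -0.1621, 0.1975]
tcp_rot: [-1.898, -2.44, -0.001]
wrist_force: [0.0, -0.2, -0.7]
width: 0.297
```

Call:
move_arm:
  deltas:
    - [[-0.01,-0.012,-0.05],[-0.1,-0.3,0],0.8]
    - [[-0.02,-0.023,-0.095],[-0.2,-0.6,0],0.8]
    - [[-0.02,-0.023,-0.095],[-0.33,-0.95,0],0.8]
    - [[-0.02,-0.023,-0.095],[-0.33,-0.95,0],0.8]
    - [[-0.02,-0.023,-0.095],[-0.33,-0.95,0],0.8]

```text
time: 24.52
tool_pos: [0.5289, -0.2558, 0.198]
tcp_rot: [-2.101, -2.33, -0.004]
wrist_force: [0.5, 0.4, -0.5]
width: 0.3
```

```bash
python3 -c "
from plan import *
go((cad(-.004,-.07,.16),Rcad))"
```

```text
t 24.52 pos [ 0.5289 -0.2558  0.198 ] w 0.300 F [ 0.5  0.4 -0.5] q [-0.49  0.13  1.83  0.    1.19 -0.6 ]
turn [-0.003, -0.001, 0.001] shift [-0.039, -0.1, -0.38]
```

Call:
move_arm:
  deltas:
    - [[-0.002,-0.001,0],[-0.039,-0.1,0],0.8]
    - [[-0.003,-0.001,0],[-0.039,-0.1,0],0.8]
    - [[-0.003,-0.001,0],[-0.039,-0.1,-0.38],0.8]
    - [[-0.003,-0.001,0],[-0.039,-0.1,-0.7],0.8]
    - [[-0.003,-0.001,0],[-0.039,-0.1,-1],0.8]
    - [[-0.003,-0.001,0],[-0.039,-0.1,-1],0.8]

```text
time: 25.28
tool_pos: [0.5235, -0.2648, 0.0962]
tcp_rot: [-2.1, -2.331, 0.002]
wrist_force: [-0.9, 0.6, -1.2]
width: 0.301
```

Call:
move_arm:
  deltas:
    - [[0,0,0],[0,0,-0.2],0.8]
    - [[0,0,0],[0,0,-0.35],0.8]
    - [[0,0,0],[0,0,-0.4],0.8]
    - [[0,0,0],[0,0,-0.42],0.8]
    - [[0,0,0],[0,0,-0.42],0.8]

```text
time: 25.9
tool_pos: [0.5259, -0.2667, 0.0575]
tcp_rot: [2.101, 2.332, -0.0]
wrist_force: [-1.2, -0.0, -1.6]
width: 0.298
```

Call:
move_arm:
  deltas:
    - [[0,0,0],[0,0,-0.01],0.8]
    - [[0,0,0],[0,0,-0.02],0.8]
    - [[0,0,0],[0,0,-0.03],0.8]
    - [[0,0,0],[0,0,-0.03],0.8]

```text
time: 26.4
tool_pos: [0.5256, -0.2665, 0.0541]
tcp_rot: [2.102, 2.332, -0.0]
wrist_force: [-0.3, -0.3, -0.6]
width: 0.301
```

Call:
move_arm:
  deltas:
    - [[0,0,0],[0,0,-0.01],0.8]
    - [[0,0,0],[0,0,-0.02],0.8]
    - [[0,0,0],[0,0,-0.02],0.8]
    - [[0,0,0],[0,0,-0.02],0.8]

```text
time: 26.9
tool_pos: [0.5256, -0.2665, 0.0521]
tcp_rot: [2.102, 2.332, -0.0]
wrist_force: [0.3, -0.5, -1.2]
width: 0.3
```

Call:
move_arm:
  deltas:
    - [[0,0,0],[0,0,-0.01],0.8]
    - [[0,0,0],[0,0,-0.02],0.8]
    - [[0,0,0],[0,0,-0.02],0.8]
    - [[0,0,0],[0,0,-0.02],0.8]

```text
time: 27.4
tool_pos: [0.5258, -0.2665, 0.0506]
tcp_rot: [2.101, 2.332, -0.0]
wrist_force: [-1.6, 0.6, 3.8]
width: 0.296
```

Call:
move_arm:
  deltas:
    - [[0,0,0],[0,0,0],0.8]
    - [[0,0,0],[0,0,0],0.5]
    - [[0,0,0],[0,0,0],0.3]
    - [[0,0,0],[0,0,0.01],0]
    - [[0,0,0],[0,0,0.01],0]
    - [[0,0,0],[0,0,0.2],0]
    - [[0,0,0],[0,0,0.5],0]
    - [[0,0,0],[0,0,1],0]
    - [[0,0,0],[0,0,1],0]

```text
time: 28.52
tool_pos: [0.5283, -0.2684, 0.1559]
tcp_rot: [2.096, 2.326, 0.002]
wrist_force: [0.3, -0.7, 0.0]
width: 0.5
```

```bash
python3 -c "
from plan import *
im,d,W=cloud('side');a=cv2.resize(im[140:360,260:520],None,fx=2.5,fy=2.5); save(a,'s5.png')
go((cad(.145,0,.26),Rcad))
cc,s=np.cos(CA),np.sin(CA); V=W.reshape(-1,3); V=V[np.isfinite(V[:,2])]
L=(V-[CX,CY,0])@np.array([[cc,-s,0],[s,cc,0],[0,0,1]])
q=L[(abs(L[:,1])<.11)&(L[:,2]>.12)&(L[:,2]<.19)&(L[:,0]>.05)&(L[:,0]<.14)]
print('lid',np.median(np.arctan2(q[:,2]-.1055,.042-q[:,0])),q[:,0].max(),q[:,2].max())
"
```

```text
t 28.57 pos [ 0.5268 -0.2675  0.1532] w 0.502 F [-0.   1.   0.1] q [-0.51  0.16  1.87 -0.    1.1  -0.61]
turn [0.003, 0.003, 0.001] shift [0.834, -1.392, 1.068]
lid 2.169509244579892 0.10015440328467845 0.184036928036568
```

View pics/s5.png

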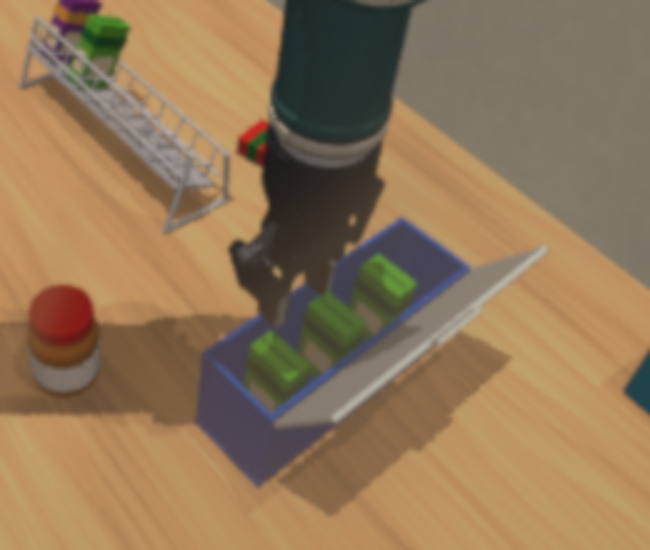

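All three stand upright at (280,365), (335,325) and (385,285), and one green and the purple remain in the rack. Next I'll close the lid: fingers shut, up, over and outside it.

Call:
move_arm:
  deltas:
    - [[0,0,0],[0,0,0.5],0.5]
    - [[0,0,0],[0,0,1],1]
    - [[0,0,0],[0.2,-0.3,1],1]
    - [[0,0,0],[0.42,-0.7,1],1]
    - [[0,0,0],[0.42,-0.7,1],1]

```text
time: 29.2
tool_pos: [0.5672, -0.3382, 0.2476]
tcp_rot: [-2.104, -2.331, 0.002]
wrist_force: [0.1, 0.3, -0.3]
width: -0.005
```

Call:
move_arm:
  deltas:
    - [[0,0,0],[0.2,-0.35,0],1]
    - [[0,0,0],[0.41,-0.7,0],1]
    - [[0,0,0],[0.41,-0.7,-0.3],1]
    - [[0,0,0],[0.41,-0.7,-0.3],1]
    - [[0,0,0],[0.41,-0.7,-0.3],1]

```text
time: 29.82
tool_pos: [0.6079, -0.4055, 0.2198]
tcp_rot: [2.102, 2.334, -0.001]
wrist_force: [0.0, -0.8, 0.5]
width: 0.002
```

```bash
python3 -c "
from plan import *
go(*[(cad(x,0,z),Rcad) for x,z in((.145,.16),(.11,.16),(.075,.162))])"
```

```text
t 29.82 pos [ 0.6079 -0.4055  0.2198] w 0.002 F [ 0.  -0.8  0.5] q [-0.62  0.37  1.48 -0.    1.29 -0.73]
turn [0.0, -0.0, 0.0] shift [0.022, -0.012, -0.598]
turn [0.0, -0.0, 0.0] shift [-0.014, 0.336, -0.598]
turn [0.0, -0.0, 0.0] shift [-0.051, 0.684, -0.578]
```

Call:
move_arm:
  deltas:
    - [[0,0,0],[0.02,0,-0.3],1]
    - [[0,0,0],[0.02,0,-0.6],1]
    - [[0,0,0],[0.02,0,-0.6],1]
    - [[0,0,0],[0.01,0.1,-0.6],1]
    - [[0,0,0],[0,0.22,-0.6],1]
    - [[0,0,0],[-0.014,0.34,-0.6],1]
    - [[0,0,0],[-0.03,0.45,-0.59],1]
    - [[0,0,0],[-0.04,0.57,-0.58],1]
    - [[0,0,0],[-0.05,0.68,-0.58],1]
    - [[0,0,0],[-0.05,0.68,-0.58],1]

```text
time: 31.08
tool_pos: [0.6032, -0.3368, 0.1616]
tcp_rot: [2.102, 2.335, 0.0]
wrist_force: [0.0, 0.2, 0.4]
width: -0.004
```

```bash
python3 -c "
from plan import *
go(*[(cad(x,0,z),Rcad) for x,z in((.059,.165),(.038,.164),(.019,.1553),(.004,.141),(-.003,.127),(-.007,.1115),(-.007,.1105))])"
```

```text
t 31.07 pos [ 0.6032 -0.3368  0.1616] w -0.004 F [0.  0.2 0.4] q [-0.55  0.34  1.64  0.    1.16 -0.65]
turn [-0.0, 0.0, -0.0] shift [-0.02, 0.156, 0.034]
turn [-0.0, 0.0, -0.0] shift [-0.042, 0.365, 0.024]
turn [-0.0, 0.0, -0.0] shift [-0.062, 0.554, -0.063]
turn [-0.0, 0.0, -0.0] shift [-0.078, 0.703, -0.206]
turn [-0.0, 0.0, -0.0] shift [-0.085, 0.773, -0.346]
turn [-0.0, 0.0, -0.0] shift [-0.089, 0.812, -0.501]
turn [-0.0, 0.0, -0.0] shift [-0.089, 0.812, -0.511]
```

Call:
move_arm:
  deltas:
    - [[0,0,0],[-0.01,0.08,0.03],1]
    - [[0,0,0],[-0.02,0.156,0.034],1]
    - [[0,0,0],[-0.03,0.26,0.03],1]
    - [[0,0,0],[-0.042,0.365,0.024],1]
    - [[0,0,0],[-0.05,0.46,-0.01],1]
    - [[0,0,0],[-0.062,0.554,-0.063],1]
    - [[0,0,0],[-0.062,0.554,-0.063],1]

```text
time: 31.95
tool_pos: [0.5971, -0.2816, 0.155]
tcp_rot: [2.102, 2.334, 0.0]
wrist_force: [-0.4, 0.1, -0.1]
width: -0.003
```

```bash
python3 -c "
from plan import *
im,d,W=cloud('side');a=cv2.resize(im[140:360,260:520],None,fx=2.5,fy=2.5); save(a,'s6.png')
go(*[(cad(x,0,z),Rcad) for x,z in((.004,.141),(-.003,.127),(-.007,.1115),(-.007,.1105))])"
```

```text
t 32.00 pos [ 0.5973 -0.2821  0.1553] w 0.000 F [ 0.3 -0.7 -0.1] q [-0.48  0.29  1.71 -0.    1.14 -0.58]
turn [0.0, 0.0, 0.0] shift [-0.018, 0.157, -0.143]
turn [0.0, 0.0, 0.0] shift [-0.026, 0.226, -0.283]
turn [0.0, 0.0, 0.0] shift [-0.03, 0.266, -0.438]
turn [0.0, 0.0, 0.0] shift [-0.03, 0.266, -0.448]
```

View pics/s6.png

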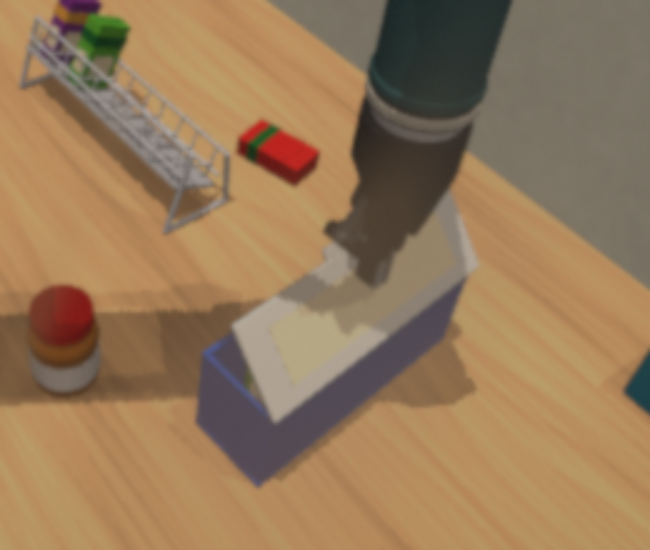

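The lid has swung past vertical to about 50° with the fingertips on its outer face (375,275). I'll continue down.

Call:
move_arm:
  deltas:
    - [[0,0,0],[-0.01,0.08,-0.06],1]
    - [[0,0,0],[-0.018,0.157,-0.143],1]
    - [[0,0,0],[-0.026,0.226,-0.283],1]
    - [[0,0,0],[-0.03,0.25,-0.36],1]
    - [[0,0,0],[-0.03,0.266,-0.42],1]
    - [[0,0,0],[-0.03,0.266,-0.44],1]
    - [[0,0,0],[-0.03,0.266,-0.445],1]
    - [[0,0,0],[-0.03,0.266,-0.445],1]

```text
time: 33.0
tool_pos: [0.5944, -0.2565, 0.1116]
tcp_rot: [2.102, 2.332, -0.0]
wrist_force: [0.1, 1.8, 2.3]
width: 0.003
```

Call:
move_arm:
  deltas:
    - [[0,0,0],[0,0.05,-0.01],1]
    - [[0,0,0],[0,0.1,-0.02],1]
    - [[0,0,0],[0,0.1,-0.02],1]
    - [[0,0,0],[0,0.1,-0.02],1]

```text
time: 33.5
tool_pos: [0.5962, -0.2484, 0.1115]
tcp_rot: [2.098, 2.328, -0.0]
wrist_force: [-0.7, -2.7, 7.3]
width: 0.006
```

The fingertips press at z 0.1115 with about 7 N, so the lid is on the rim. I'll retreat and check.

Call:
move_arm:
  deltas:
    - [[0,0,0],[0,0,0.3],1]
    - [[0,0,0],[0,0,0.7],1]
    - [[0,0,0],[0,0,1],1]
    - [[0,0,0],[0,0,1],1]

```text
time: 34.0
tool_pos: [0.5967, -0.2474, 0.2129]
tcp_rot: [2.097, 2.327, 0.003]
wrist_force: [0.8, -1.0, 0.6]
width: 0.004
```

Call:
move_arm:
  deltas:
    - [[0,0,0],[0,0.4,0.2],1]
    - [[0,0,0],[0,0.9,0.4],1]
    - [[0,0,0],[0,0.9,0.4],1]

```text
time: 34.38
tool_pos: [0.595, -0.1537, 0.2497]
tcp_rot: [2.097, 2.335, 0.002]
wrist_force: [-0.7, -0.5, 0.0]
width: 0.001
```

Call:
move_arm:
  deltas:
    - [[0,0,0],[0,0.4,0],1]
    - [[0,0,0],[0,0.9,0],1]
    - [[0,0,0],[0,0.9,0],1]
    - [[0,0,0],[0,0.9,0],1]

```text
time: 34.88
tool_pos: [0.594, -0.067, 0.2478]
tcp_rot: [2.102, 2.334, -0.003]
wrist_force: [-0.3, -0.5, 0.5]
width: 0.005
```

```bash
python3 -c "
from plan import *
out=[]
for n in('top','side'):
  im,d,W=cloud(n); out.append(im)
  V=W.reshape(-1,3); V=V[np.isfinite(V[:,2])]; cc,s=np.cos(CA),np.sin(CA)
  L=(V-[CX,CY,0])@np.array([[cc,-s,0],[s,cc,0],[0,0,1]])
  q=L[(abs(L[:,1])<.12)&(abs(L[:,0])<.038)&(L[:,2]>.06)&(L[:,2]<.2)]
  print(n,len(q),'z pct',np.percentile(q[:,2],[5,50,95]).round(4),'slope',np.polyfit(q[:,0],q[:,2],1).round(4))
  M=V[(V[:,2]>.07)&(V[:,2]<.12)&(V[:,0]<.48)&(V[:,0]>.2)&(abs(V[:,1])<.3)]
  a=np.load(f'c_{n}.npz')['W']; 
  e=np.abs(W[...,2]-a[...,2]); print('by change',[(nm,np.nanmedian(W[(np.hypot(a[...,0]-x,a[...,1]-y)<.035)&(a[...,2]>.03)]-a[(np.hypot(a[...,0]-x,a[...,1]-y)<.035)&(a[...,2]>.03)],0).round(4).tolist()) for nm,x,y in(('mug',.36,.10),('tin',.375,.27),('jar',.415,-.17))])
save(np.vstack([cv2.resize(out[0][120:290,190:480],(725,300)),cv2.resize(out[1][120:300,180:520],(725,300))]),'s7.png'); go()"
```

```text
top 2485 z pct [0.0874 0.1115 0.1154] slope [0.1447 0.1098]
by change [('mug', [0.0, 0.0, -0.0001]), ('tin', [0.0, 0.0001, -0.0005]), ('jar', [-0.0005, 0.0006, 0.0049])]
side 3216 z pct [0.1105 0.1123 0.1141] slope [0.0028 0.1123]
by change [('mug', [0.0, 0.0, -0.0]), ('tin', [-0.0, -0.0001, 0.0001]), ('jar', [-0.0, -0.0, 0.0])]
t 34.98 pos [ 0.5942 -0.0677  0.2484] w 0.001 F [-0.1 -0.1  1.2] q [-0.15  0.11  1.75 -0.    1.28 -0.26]
```

View pics/s7.png

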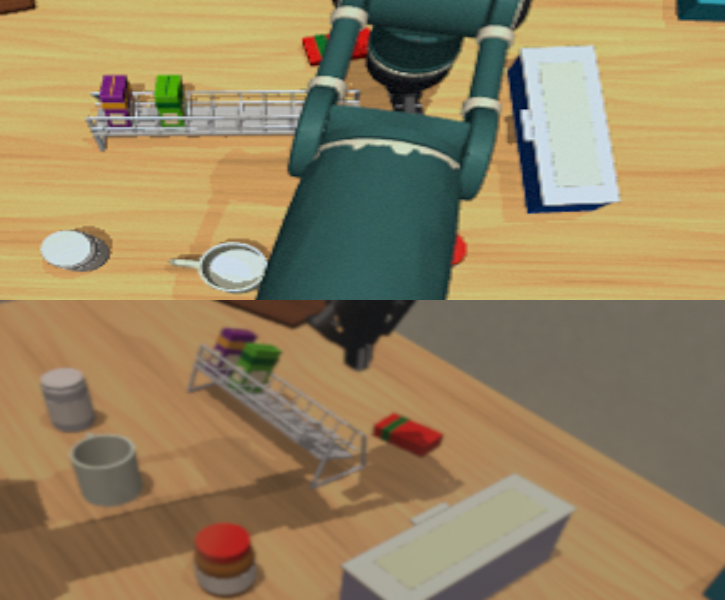

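The lid lies flat and shut on the caddy (upper view 570,125), one green and the purple are in the rack, and the mug, jar and tin are where they were. The gripper is free, so I'll hand in.

```bash
python3 -c "
from workcell import order; print(order.finish_job())"
```

```text
the job is handed in; nothing more can be done
None
```

The lunch caddy is packed: three green cartons stand upright on its floor, the lid is shut, and the arm is clear of everything. I took the greens from the three bays farthest from the purple. The fourth green and the purple are still in the rack. I handed the job in at about 35 s of the 72 s allowed; it returned no verdict.

**Set-downs:** each carton was lowered until the wrist felt the floor, at about 3 to 11 N, and only then released. Pictures after each release showed every carton upright.

**Lid:** it was pressed onto the rim at a fingertip height of 111.5 mm, with about 7 N. The side camera then showed it flat, with its top at about 112 mm and a slope of 0.003. A fit from the top camera gave a slope of 0.14, which disagrees. I put that down to caddy-wall points in the selection (its median height was 111.5 mm) and did not re-measure.

**Bystanders:** the side camera shows no change for the mug, jar and tin. The top camera showed a 5 mm height change at the jar, where the arm was blocking its view.

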